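# Move four disk carriers to the new rack in reverse order

### The job

Move the four disk carriers from the white rack to the black rack in reverse order, so that the carrier that stood leftmost in the white rack ends up rightmost in the black one and so on along the row, one carrier to a bay. Keep them upright and set them down, do not drop them: each must finally stand upright on the floor of its bay, released and at rest.

Things in the scene. Friction and masses are not known exactly. Their poses are not given: they have to be found in the camera images.
- carrier_red: disk carrier, aluminium with red top, about 0.2 kg: 104 long (x) x 24 thick (y) x 70 mm high, plus a red grip block upright on its middle, 28 (x) x 14 (y) x 40 mm high. Origin: centre of underside, z up. Take the grip across its 28 mm (closing along x): both sides are free. Starts upright in the white rack beside the tag of its colour, x within 3 degrees of the rack's. Either end may face forward.
- carrier_yellow: disk carrier, aluminium with yellow top, about 0.2 kg: 104 long (x) x 24 thick (y) x 70 mm high, plus a yellow grip block upright on its middle, 28 (x) x 14 (y) x 40 mm high. Origin: centre of underside, z up. Take the grip across its 28 mm (closing along x): both sides are free. Starts upright in the white rack beside the tag of its colour, x within 3 degrees of the rack's. Either end may face forward.
- carrier_green: disk carrier, aluminium with green top, about 0.2 kg: 104 long (x) x 24 thick (y) x 70 mm high, plus a green grip block upright on its middle, 28 (x) x 14 (y) x 40 mm high. Origin: centre of underside, z up. Take the grip across its 28 mm (closing along x): both sides are free. Starts upright in the white rack beside the tag of its colour, x within 3 degrees of the rack's. Either end may face forward.
- carrier_blue: disk carrier, aluminium with blue top, about 0.2 kg: 104 long (x) x 24 thick (y) x 70 mm high, plus a blue grip block upright on its middle, 28 (x) x 14 (y) x 40 mm high. Origin: centre of underside, z up. Take the grip across its 28 mm (closing along x): both sides are free. Starts upright in the white rack beside the tag of its colour, x within 3 degrees of the rack's. Either end may face forward.
- tag_red: red bay tag, 26 (x) x 34 (y) x 18 mm high, fixed on the far (+x) side of the white rack in line with the bay where the red carrier starts; it records the old order. Origin: centre of underside; axes parallel to the white rack's. Its bay's centre lies 81 mm from it along its -x.
- tag_yellow: yellow bay tag, 26 (x) x 34 (y) x 18 mm high, fixed on the far (+x) side of the white rack in line with the bay where the yellow carrier starts; it records the old order. Origin: centre of underside; axes parallel to the white rack's. Its bay's centre lies 81 mm from it along its -x.
- tag_green: green bay tag, 26 (x) x 34 (y) x 18 mm high, fixed on the far (+x) side of the white rack in line with the bay where the green carrier starts; it records the old order. Origin: centre of underside; axes parallel to the white rack's. Its bay's centre lies 81 mm from it along its -x.
- tag_blue: blue bay tag, 26 (x) x 34 (y) x 18 mm high, fixed on the far (+x) side of the white rack in line with the bay where the blue carrier starts; it records the old order. Origin: centre of underside; axes parallel to the white rack's. Its bay's centre lies 81 mm from it along its -x.
- old_rack: the white rack, fixed, 132 (x) x 190 mm (y). Four bays in a row, centres at y = +69, +23, -23, -69 mm, x = 0; each 40 mm wide (y), 120 long (x), floor 6 mm above the origin; dividers 30, end lips 18 mm high. Origin: centre of underside, on the table; x away from the robot, y to its left, turned up to 0.3 rad. Full at the start.
- new_rack: the black rack, fixed, 132 (x) x 190 mm (y). Four bays in a row, centres at y = +69, +23, -23, -69 mm, x = 0; each 40 mm wide (y), 120 long (x), floor 6 mm above the origin; dividers 30, end lips 18 mm high. Origin: centre of underside, on the table; x away from the robot, y to its left, turned up to 0.3 rad. Empty at the start; left or right of the white one.

How it is judged:
By the outcome, as a careful person would: the job done as asked, in the order asked, and still so for the second after the job is handed in, with the robot touching nothing.
It also fails if it takes over 115 s, if anything falls off the work surface, if the arm or the gripper's body presses on something with over 40 N, if the wrist force passes 120 N, or if a joint passes its speed limit or range.

### The arm

A 7-joint arm with a two-finger parallel gripper is mounted at the origin on the work surface. World frame = base frame: x ahead of the robot, y to its left, z up, the work surface at z = 0. Lengths are in m, angles in rad, forces in N, time in s.
With the tool pointing down it reaches from about 0.35 to 0.9 m from the base axis. Payload 19.9 kg.
Tool frame: the origin (TCP) lies between the finger pads; the fingertips stand ahead of it and the grasp point (between the pads) lies 6 mm ahead of it (bot.tip_extent is the z of the fingertips in the tool frame, in m); z points along the fingers, y is the line along which they close (so a half turn about z gives the same grasp; the last joint's range is limited). The gripper opens to 94 mm and grips with 3 to 60 N. Pads are 16 mm wide; open, the fingers measure 119 mm over their backs; the gripper's body (75 mm by 177 mm) begins 78 mm behind the grasp point.
Start: joints at [1.188, 0.417, -0.01, 1.614, 0.005, 1.111, -0.053], TCP at [0.209, -0.589, 0.23] pointing down, gripper open.
Joint ranges: [-2.81, 2.81], [-0.39, 2.02], [-1.27, 1.25], [0.06, 2.57], [-1.19, 4.33], [0.19, 2], [-2.82, 2.82]. Speed limits (rad/s): [1.89, 1.89, 2.39, 2.39, 3.01, 3.01, 3.01].

### API

Orientations are given as a unit quaternion [w, x, y, z].
In Python, from workcell import readout, snapshot, camera_params, job_done, spotter, bot gives the robot as it stands.
- The arm moves only by the shell command python3 -m crank 'ROWS' [FORCE]. ROWS is JSON, a list of rows, each a list of 7 numbers: the shift along the tool's x, y, z in cm, then the turn, a rotation vector about the tool's x, y, z in degrees, then the closure in counts, from 0 (fully open) to 255 (shut). A call has 1 to 5 rows; each row shifts and turns the commanded pose from where the row before left it, along the tool's axes as they then stand; what a row does not reach is not made up. A row lasts 1/12 s, in which the tool goes at most 41.7 mm and 7.16 degrees, less where a joint would pass 70% of its speed; a pose out of reach is approached as far as the arm can. A call is refused whole if a number of a shift passes 4.17 or a number of a turn 7.16, either way. A call with a gripper value outside its range is refused whole. The fingers move at their own pace and stop on an object; FORCE is the grip in N (left out, the last holds). Time passes only in rows, so rows that do not move let the fingers close. It gives the time, the measured TCP pose, the force, the opening and the grip force at its end, in the units of the state.
- readout.state(): the state, without advancing time (a new reading comes with each control period).
- snapshot(name): name is "scene" or "top"; returns (picture, depth): 480x640x3 uint8, blue, green, red; 480x640 float32, m along the optical axis (not along the pixel's ray), 0 where there is no reading.
- camera_params(name): a dict with "intrinsics" (3x3 intrinsics, pixels), "k1" (the pictures are not rectified: a ray, as slopes to the right and down, at radius r is drawn at 1 + k1 r^2 times it, then the intrinsics apply), "R" (3x3) and "t" (3): a world point X has camera coordinates R X + t. Camera axes: x right, y down, z forward; pixel columns grow to the right and rows downward; lengths in m; the calibration is good to about 2 mm. A picture is of the moment at which its call begins. camera_params takes no time and is no camera call.
- job_done(): hands the job in; it is judged then, once.
Trained networks look in the newest picture that a camera, given by its name, has taken for a name from the list of things; names that differ only in an ending like _2 or _b are one class to them, and where a whole thing is asked for, a point or a joint stands for the part that bears it (a point fixed in the world has none). Each returns a list of dicts, best first, with "conf" (0 to 1); they miss things now and then, are a little off and sometimes report something else, mostly with a low value. They report only what shows in the picture. A call takes as long as a camera call.
- spotter.boxes_of(query, camera): "point" ([column, row] as shares, 0 to 1, of the picture: columns of its width, rows of its height, amid what is visible of it).
- spotter.masks_of(query, camera): "pixels" (480x640 bool, what is visible of it) and "point" ([column, row] as shares, 0 to 1, of the picture: columns of its width, rows of its height, amid what is visible of it).
The state is a dict: "clock": time; "q": joint angles; "dq": joint speeds; "joint_efforts": joint torques, N m; "position": TCP position; "eef_rot": TCP orientation; "force": force on the tool from outside, world axes, zero at the start; "ft_torque": the same for the moment, N m; "opening": finger opening in m; "finger_force": force on a finger pad.
Only numpy, scipy, OpenCV 4.12 (cv2) and the standard library are available. Lean on these libraries where they do the work, as an engineer would, in place of code of your own. Each camera call takes 0.05 s, during which the arm holds its last target. There are 200 camera calls.

## Working session

There is one attempt and no reset: what is moved stays moved. The work goes in short steps, Python scripts to look and compute and a shell command to move; the robot and the scene stay as the last step left them, time stands still between calls to the robot, and variables do not carry over. Pictures are saved under pics/ and viewed, at most 14 in all, crops included, and the job is handed in when it is done.

```bash
mkdir -p pics; ls
python3 - <<'E'
from workcell import *
import cv2
print(readout.state(), bot.tip_extent)
for n in("scene","top"):
    p,d=snapshot(n); cv2.imwrite(f"pics/{n}0.png",p); print(n,camera_params(n))
E
```

```text
pics
{'clock': 0.0, 'q': array([ 1.1874863 ,  0.41797025, -0.0103316 ,  1.61418283,  0.0046757 ,
        1.11071446, -0.05299215]), 'dq': array([ 5.13646071e-04, -6.19449002e-05, -1.11593554e-03,  1.04767238e-04,
        6.46953916e-04,  1.35341597e-03, -7.82444527e-04]), 'joint_efforts': array([ 1.79897863e-03, -8.51259470e+01,  6.40023239e-01, -4.25981498e+01,
       -4.86677955e-02,  1.87002879e-02,  1.57334230e-04]), 'position': array([ 0.20938691, -0.58850084,  0.22982382]), 'eef_rot': array([-6.10492387e-04,  9.85428382e-01,  1.70089722e-01, -1.35595116e-04]), 'force': array([-0.19409907, -0.47755494,  0.12015164]), 'ft_torque': array([0.015206  , 0.02623204, 0.0215083 ]), 'finger_force': 0.0, 'opening': 0.0940938909321717} 0.025
scene {'intrinsics': array([[515.35114224,   0.        , 314.50157357],
       [  0.        , 515.35114224, 237.12942113],
       [  0.        ,   0.        ,   1.        ]]), 'k1': 0.03684961782868742, 'R': array([[-0.52822965,  0.8488286 , -0.02152795],
       [ 0.51066387,  0.29732797, -0.80673323],
       [-0.67837737, -0.43713395, -0.59052354]]), 't': array([ 0.31631582, -0.26295003,  1.28079679])}
top {'intrinsics': array([[494.47706094,   0.        , 316.72744862],
       [  0.        , 494.47706094, 244.54443371],
       [  0.        ,   0.        ,   1.        ]]), 'k1': -0.021587352955066384, 'R': array([[-0.0966759 , -0.99531206,  0.00277153],
       [-0.97086374,  0.09368704, -0.22055914],
       [ 0.21926551, -0.02401353, -0.97536967]]), 't': array([0.04313569, 0.57825842, 0.59776834])}
```

View pics/top0.png

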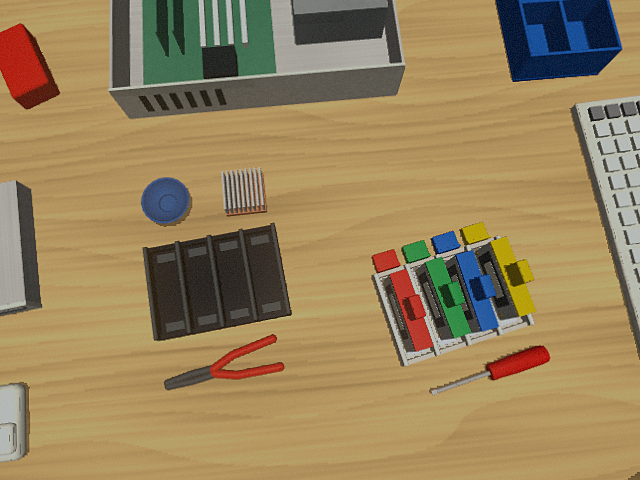

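View pics/scene0.png

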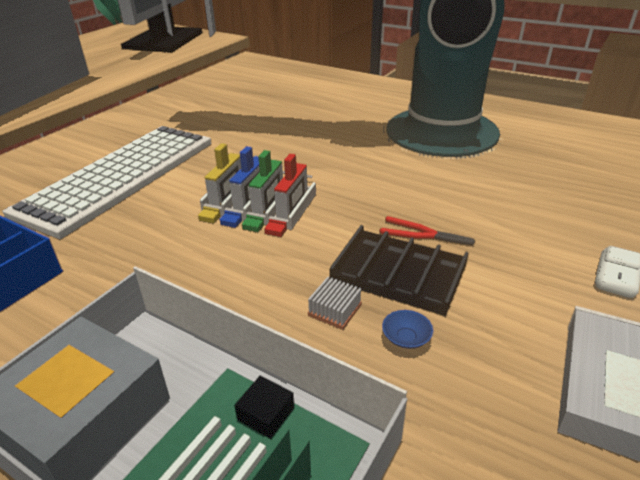

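```bash
cat > h.py <<'E'
from workcell import *
import numpy as np, cv2
def cloud(n,d):
    c=camera_params(n);K=c["intrinsics"]
    v,u=np.mgrid[0:480,0:640]
    x=(u-K[0,2])/K[0,0];y=(v-K[1,2])/K[1,1]; a,b=x.copy(),y.copy()
    for _ in range(8):
        s=1+c["k1"]*(a*a+b*b);a,b=x/s,y/s
    P=np.stack([a*d,b*d,d],-1)-c["t"]
    P=P@c["R"]; P[d<=0]=np.nan
    return P
def go(xyz,yaw):
    """shift in tool axes (cm) and turn (deg) to target TCP; yaw = world direction of tool y (mod 180)"""
    from scipy.spatial.transform import Rotation as R
    s=readout.state();w,a,b,c=s["eef_rot"];M=R.from_quat([a,b,c,w])
    sh=M.inv().apply(np.array(xyz)-s["position"])*100
    y=np.array([np.cos(yaw),np.sin(yaw),0])
    opts=[]
    for t in(1,-1):
        T=np.array([np.cross(t*y,[0,0,-1]),t*y,[0,0,-1]]).T
        opts.append(np.degrees((M.inv()*R.from_matrix(T)).as_rotvec()))
    opts.sort(key=np.linalg.norm)
    print("shift cm",sh.round(2),"turn",opts[0].round(2),"(alt",opts[1].round(1),") q7",s["q"][6].round(2),"f",s["force"].round(1),"open",s["opening"].round(4),"t",round(s["clock"],1))
E
python3 - <<'E'
from h import *
cams={}
for n in("top","scene"):
    p,d=snapshot(n);P=cloud(n,d);cams[n]=P
    for c in("red","green","blue","yellow"):
        for k,zl in(("tag",(.014,.03)),("carrier",(.110,.13))):
            r=spotter.masks_of(f"{k}_{c}",n)
            for m in r[:2]:
                Q=P[m["pixels"]];Q=Q[(Q[:,2]>zl[0])&(Q[:,2]<zl[1])]
                if len(Q)<5: print(n,k,c,"few",m["conf"]);continue
                print(n,k,c,round(m["conf"],2),len(Q),((np.nanmin(Q,0)+np.nanmax(Q,0))/2).round(4),np.median(Q,0).round(4))
    for k in("new_rack","old_rack"):
        r=spotter.masks_of(k,n)
        for m in r[:1]:
            Q=P[cv2.erode(m["pixels"].astype(np.uint8),np.ones((2,2)))>0];Q=Q[(Q[:,2]>.012)&(Q[:,2]<.034)]
            (c,s,a)=cv2.minAreaRect((Q[:,:2]*1000).astype(np.float32));print(n,k,m["conf"],c,s,a,np.percentile(Q[:,2],[5,50,95]))
E
```

```text
top tag red 0.6 294 [ 0.557  -0.1108  0.0176] [ 0.5564 -0.1101  0.0155]
top carrier red few 0.7
top carrier red 0.65 274 [ 0.4811 -0.123   0.1149] [ 0.4811 -0.123   0.1162]
top tag green 0.97 306 [ 0.5661 -0.1551  0.021 ] [ 0.5665 -0.1559  0.0153]
top tag green 0.66 47 [ 0.5038 -0.2201  0.0231] [ 0.5322 -0.1947  0.0248]
top carrier green 0.69 285 [ 0.4926 -0.1724  0.1149] [ 0.4928 -0.1719  0.1162]
top tag blue 0.61 209 [ 0.5091 -0.2657  0.022 ] [ 0.4899 -0.2547  0.022 ]
top tag blue 0.58 308 [ 0.5761 -0.2004  0.0181] [ 0.5754 -0.1999  0.0153]
top carrier blue 0.73 286 [ 0.496  -0.2014  0.1147] [ 0.4975 -0.2115  0.1163]
top carrier blue few 0.31
top tag yellow 0.9 296 [ 0.5843 -0.244   0.0214] [ 0.5852 -0.2456  0.0154]
top carrier yellow 0.94 284 [ 0.5052 -0.2416  0.1148] [ 0.5104 -0.2598  0.1162]
top new_rack 0.91 (551.7894287109375, 132.14170837402344) (132.53028869628906, 189.2426300048828) 5.80576229095459 [0.01450276 0.02705517 0.03118909]
top old_rack 0.91 (492.9732360839844, -193.40289306640625) (131.9058837890625, 189.53201293945312) 11.469165802001953 [0.01614257 0.02126903 0
[... 312 characters left out ...]
9]
scene tag blue 0.52 73 [ 0.578  -0.1986  0.0166] [ 0.5715 -0.1991  0.0151]
scene carrier blue 0.88 80 [ 0.4993 -0.2096  0.1139] [ 0.5021 -0.2088  0.1156]
scene tag yellow 0.51 83 [ 0.5873 -0.2423  0.0173] [ 0.582  -0.2431  0.0152]
scene carrier yellow 0.97 82 [ 0.5135 -0.2615  0.1144] [ 0.5152 -0.2587  0.1156]
scene carrier yellow 0.56 72 [ 0.4951 -0.1711  0.1136] [ 0.4992 -0.1698  0.1147]
scene new_rack 0.72 (567.0973510742188, 135.67831420898438) (162.36534118652344, 189.0331573486328) 5.394473075866699 [0.01298844 0.01972657 0.03013713]
scene old_rack 0.74 (530.1589965820312, -160.7712860107422) (114.429931640625, 226.22662353515625) 41.77501678466797 [0.01326456 0.01953817 0.02892033]
```

```bash
cat >> h.py <<'E'
def carriers(n="top"):
    """grip centre and yaw of each carrier by colour and height"""
    p,d=snapshot(n);P=cloud(n,d);hsv=cv2.cvtColor(p,cv2.COLOR_BGR2HSV);out={}
    for c,h in(("red",0),("yellow",27),("green",65),("blue",112)):
        dh=np.abs((hsv[...,0].astype(int)-h+90)%180-90)
        m=(dh<14)&(hsv[...,1]>110)&(np.abs(P[...,1])<.4)&(P[...,0]<.7)
        t=m&(P[...,2]>.110)&(P[...,2]<.125); b=m&(P[...,2]>.070)&(P[...,2]<.082)
        f=lambda q:cv2.minAreaRect((P[q][:,:2]*1000).astype(np.float32))
        if t.sum()<20: print(c,"not seen");continue
        G=P[t];z=np.median(G[:,2]);tf=t&(abs(P[...,2]-z)<.003)
        g=f(tf);r=f(b) if b.sum()>9 else None
        print(c,"grip",np.round(g[0],1),np.round(g[1],1),round(g[2],1),"z",z.round(4),"| top",[np.round(i,1).tolist() for i in r] if r else None)
E
python3 - <<'E'
from h import *
carriers()
o=np.array([.493,-.1934]);a=np.radians(11.5)
go([.481,-.122,.20],a)
E
```

```text
red grip [ 481.2 -123.3] [27.8 14.1] 12.1 z 0.116 | top [[481.0, -123.9], [103.8, 24.6], 11.6]
yellow grip [ 511.4 -261.7] [27.7 14.8] 10.4 z 0.1163 | top [[496.8, -193.9], [104.0, 167.2], 12.0]
green grip [ 492.6 -173.1] [28.1 14. ] 11.3 z 0.1162 | top [[492.5, -173.1], [103.5, 24.3], 12.5]
blue grip [ 497.6 -212.5] [27.6 14.3] 11.4 z 0.1161 | top [[497.6, -212.2], [103.7, 24.6], 9.4]Traceback (most recent call last):
  File "<stdin>", line 4, in <module>
  File "h.py", line 23, in go
    print("shift cm",sh.round(2),"turn",opts[0].round(2),"(alt",opts[1].round(1),") q7",s["q"][6].round(2),"f",s["force"].round(1),"open",s["opening"].round(4),"t",round(s["clock"],1))
                                                                                                                                          ^^^^^^^^^^^^^^^^^^
AttributeError: 'float' object has no attribute 'round'
```

```bash
sed -i 's/s\["opening"\].round(4)/round(float(s["opening"]),4)/' h.py
cat > g.py <<'E'
import sys; from h import *
a=[float(i) for i in sys.argv[1:]]
go(a[:3],np.radians(a[3]))
E
python3 g.py .481 -.123 .2 12
```

```text
shift cm [ 41.2  -34.79   3.04] turn [-1.000e-02 -0.000e+00 -8.242e+01] (alt [-0.   0.  97.6] ) q7 -0.05 f [-0.3 -0.1  0. ] open 0.094 t 1.2
```

```bash
python3 -m crank '[[2.5,-2.1,0,0,0,0,0],[2.5,-2.1,0,0,0,0,0],[2.5,-2.1,0,0,0,0,0],[2.5,-2.1,0,0,0,0,0],[2.5,-2.1,0,0,0,0,0]]' 20
python3 -m crank '[[2.5,-2.1,0,0,0,0,0],[2.5,-2.1,0,0,0,0,0],[2.5,-2.1,0,0,0,0,0],[2.5,-2.1,0,0,0,0,0],[2.5,-2.1,0,0,0,0,0]]'
python3 -m crank '[[2.5,-2.1,0,0,0,0,0],[2.5,-2.1,0,0,0,0,0],[2.5,-2.1,0,0,0,0,0],[2.5,-2.1,0,0,0,0,0],[2.5,-2.1,0,0,0,0,0]]'
python3 -m crank '[[0,0,0,0,0,-7,0],[0,0,0,0,0,-7,0],[0,0,0,0,0,-7,0],[0,0,0,0,0,-7,0],[0,0,0,0,0,-7,0]]'
python3 -m crank '[[0,0,0,0,0,-7,0],[0,0,0,0,0,-7,0],[0,0,0,0,0,-7,0],[0,0,0,0,0,-7,0],[0,0,0,0,0,-7,0]]'
python3 -m crank '[[0,0,0,0,0,-7,0],[0,0,0,0,0,-5.4,0],[0,0,0,0,0,0,0]]'
python3 g.py .481 -.123 .2 12
```

```text
clock: 1.67
position: [0.2926, -0.4466, 0.2305]
eef_rot: [0.0, 0.985, 0.17, 0.0]
force: [0.8, -0.6, -0.5]
opening: 0.0943
finger_force: 0.0
clock: 2.08
position: [0.3752, -0.3058, 0.2307]
eef_rot: [0.0, 0.985, 0.17, 0.0]
force: [0.2, -0.8, 0.4]
opening: 0.0941
finger_force: 0.0
clock: 2.5
position: [0.4578, -0.1649, 0.2307]
eef_rot: [0.0, 0.985, 0.17, 0.0]
force: [1.0, -0.5, 0.1]
opening: 0.094
finger_force: 0.0
clock: 2.92
position: [0.4573, -0.1663, 0.2305]
eef_rot: [0.0, 0.887, 0.461, 0.0]
force: [0.3, -0.8, -0.1]
opening: 0.0938
finger_force: 0.0
clock: 3.33
position: [0.4572, -0.1664, 0.2305]
eef_rot: [0.0, 0.708, 0.707, -0.0]
force: [0.7, -0.3, 0.7]
opening: 0.0937
finger_force: 0.0
clock: 3.58
position: [0.4572, -0.1664, 0.2305]
eef_rot: [0.0, 0.628, 0.779, 0.0]
force: [-0.2, 0.6, -0.8]
opening: 0.0941
finger_force: 0.0
shift cm [3.74 3.25 3.05] turn [0.01 0.   0.26] (alt [  -0.     0.  -179.7] ) q7 0.4 f [-0.2  0.6 -0.8] open 0.0941 t 3.6
```

```bash
python3 -m crank '[[1.87,1.62,1,0,0,0,0],[1.87,1.62,2,0,0,0,0],[0,0,3,0,0,0,0],[0,0,2,0,0,0,0],[0,0,0,0,0,0,0]]'
python3 g.py .4812 -.1233 .106 12
```

```text
clock: 4.0
position: [0.4794, -0.1223, 0.1472]
eef_rot: [-0.002, 0.63, 0.776, -0.001]
force: [-0.5, -0.1, -0.2]
opening: 0.0938
finger_force: 0.0
shift cm [-0.14  0.17  4.12] turn [-0.25 -0.16 -0.17] (alt [ -0.2   0.4 179.8] ) q7 0.21 f [-0.5 -0.1 -0.2] open 0.0938 t 4.0
```

Run:
```python
from h import *
p,d=snapshot("scene");cv2.imwrite("pics/s1.png",cv2.resize(p[80:280,130:400],None,fx=2.5,fy=2.5))
```

```text
(no output)
```

View pics/s1.png

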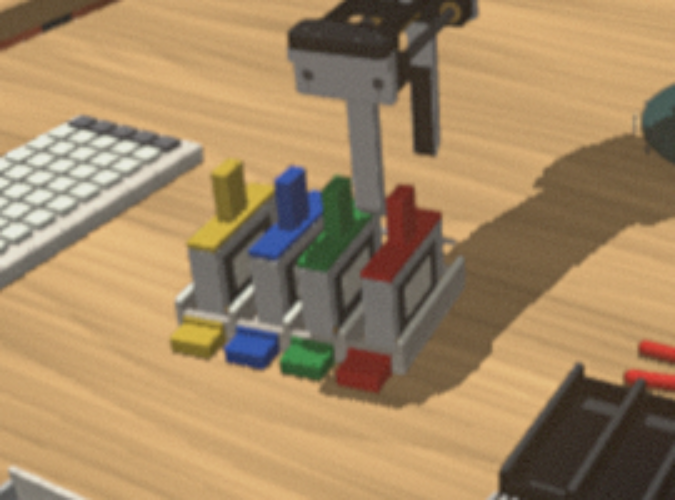

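The near finger tip, at about (365,210) in the crop, is where it should be relative to the red grip (403,187). Descending.

```bash
python3 -m crank '[[-0.15,0.15,1,0,0,0,0],[0,0,1.5,0,0,0,0],[0,0,1.2,0,0,0,0],[0,0,0.4,0,0,0,0],[0,0,0,0,0,0,0]]'
python3 g.py .4812 -.1233 .106 12
```

```text
clock: 4.47
position: [0.4827, -0.1243, 0.109]
eef_rot: [-0.0, 0.63, 0.777, -0.0]
force: [-0.0, 0.5, -0.5]
opening: 0.0941
finger_force: 0.0
shift cm [ 0.12 -0.13  0.3 ] turn [-0.05 -0.03 -0.05] (alt [-0.000e+00  1.000e-01  1.799e+02] ) q7 0.18 f [-0.   0.5 -0.5] open 0.0941 t 4.5
```

```bash
python3 -m crank '[[0.12,-0.13,0.3,0,0,0,0],[0,0,0,0,0,0,0],[0,0,0,0,0,0,100],[0,0,0,0,0,0,255],[0,0,0,0,0,0,255]]' 25
python3 -m crank '[[0,0,0,0,0,0,255],[0,0,0,0,0,0,255],[0,0,0,0,0,0,255],[0,0,0,0,0,0,255],[0,0,0,0,0,0,255]]'
python3 g.py .4812 -.1233 .106 12
```

```text
clock: 4.88
position: [0.4816, -0.1234, 0.1068]
eef_rot: [0.0, 0.629, 0.777, 0.0]
force: [-0.1, -0.3, -0.5]
opening: 0.0779
finger_force: 0.0
clock: 5.3
position: [0.4814, -0.1233, 0.1064]
eef_rot: [-0.0, 0.629, 0.777, -0.0]
force: [-0.3, 0.0, -0.0]
opening: 0.044
finger_force: 0.0
shift cm [ 0.   -0.02  0.04] turn [-0.01 -0.01 -0.02] (alt [ -0.   0. 180.] ) q7 0.18 f [-0.3  0.  -0. ] open 0.044 t 5.3
```

```bash
python3 -m crank '[[0,0,0,0,0,0,255],[0,0,0,0,0,0,255],[0,0,0,0,0,0,255],[0,0,0,0,0,0,255],[0,0,0,0,0,0,255]]'
python3 -m crank '[[0,0,-0.5,0,0,0,255],[0,0,-1.5,0,0,0,255],[0,0,-2,0,0,0,255],[0,0,-2,0,0,0,255],[0,0,-2,0,0,0,255]]'
python3 -m crank '[[0,0,-2,0,0,0,255],[0,0,-2,0,0,0,255],[0,0,-0.5,0,0,0,255],[0,0,0,0,0,6.2,255],[0,0,0,0,0,0,255]]'
python3 g.py .5588 .0635 .200 5.8
```

```text
clock: 5.72
position: [0.4813, -0.1233, 0.1064]
eef_rot: [-0.0, 0.629, 0.777, -0.0]
force: [-0.6, -1.0, -0.2]
opening: 0.0276
finger_force: 25.0
clock: 6.13
position: [0.4811, -0.1231, 0.1875]
eef_rot: [-0.0, 0.629, 0.777, 0.0]
force: [0.5, 0.6, -2.1]
opening: 0.0277
finger_force: 25.0
clock: 6.55
position: [0.4813, -0.1234, 0.2313]
eef_rot: [0.0, 0.673, 0.74, -0.0]
force: [-0.3, -0.8, -3.1]
opening: 0.0282
finger_force: 25.0
shift cm [17.87  9.49  3.13] turn [ 0.01  0.01 -0.34] (alt [  0.   -0.  179.7] ) q7 0.17 f [-0.3 -0.8 -3.1] open 0.0282 t 6.5
```

```bash
python3 -m crank '[[1,0.5,0,0,0,-0.3,255],[2,1.1,0,0,0,0,255],[2.4,1.3,0,0,0,0,255],[2.4,1.3,0,0,0,0,255],[2.4,1.3,0,0,0,0,255]]'
python3 -m crank '[[2.4,1.3,0,0,0,0,255],[2.4,1.3,0,0,0,0,255],[1.9,0.9,0,0,0,0,255],[1,0.5,0,0,0,0,255],[0,0,0,0,0,0,255]]'
python3 -m crank '[[0,0,2,0,0,0,255],[0,0,2,0,0,0,255],[0,0,2,0,0,0,255],[0,0,1,0,0,0,255],[0,0,0,0,0,0,255]]'
python3 g.py .5588 .0635 .1065 5.8
python3 - <<'E'
from h import *
carriers()
p,d=snapshot("scene");cv2.imwrite("pics/s2.png",cv2.resize(p[80:330,180:500],None,fx=2.4,fy=2.4))
E
```

```text
clock: 6.97
position: [0.5254, -0.0141, 0.2307]
eef_rot: [-0.001, 0.667, 0.745, -0.0]
force: [-0.2, -0.8, -2.8]
opening: 0.028
finger_force: 25.0
clock: 7.38
position: [0.5569, 0.0678, 0.2307]
eef_rot: [-0.001, 0.666, 0.746, 0.0]
force: [0.3, -0.8, -3.3]
opening: 0.0282
finger_force: 25.0
clock: 7.8
position: [0.5557, 0.0638, 0.1593]
eef_rot: [-0.001, 0.668, 0.744, -0.001]
force: [-1.1, -1.3, -3.3]
opening: 0.0276
finger_force: 25.0
shift cm [-0.07  0.33  5.28] turn [-0.21 -0.01  0.31] (alt [   0.    -0.3 -179.7] ) q7 -0.3 f [-1.1 -1.3 -3.3] open 0.0276 t 7.8
red not seen
yellow grip [ 511.4 -261.5] [28.1 15.2] 7.7 z 0.1162 | top [[511.3, -262.3], [104.3, 25.3], 11.2]
green not seen
blue grip [ 497.4 -212.6] [27.6 14.1] 8.8 z 0.1161 | top [[515.5, -208.9], [67.4, 24.7], 9.4]
```

View pics/s2.png

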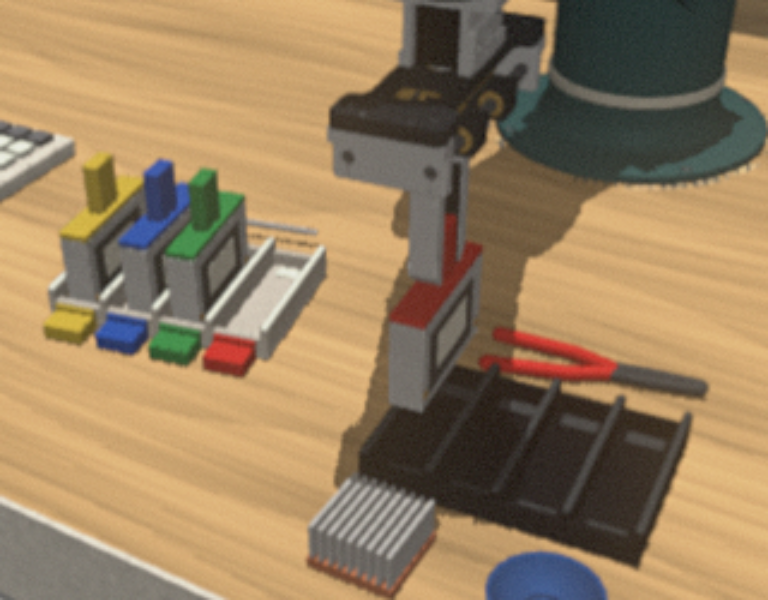

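Red hangs upright over the rightmost black bay (crop ~ (420,400)). I'll settle, correct, then lower.

```bash
python3 -m crank '[[0,0,1,0,0,0,255],[0,0,0,0,0,0,255],[0,0,0,0,0,0,255]]'
python3 g.py .5588 .0635 .1065 5.8
```

```text
clock: 8.15
position: [0.5569, 0.0647, 0.1515]
eef_rot: [-0.0, 0.669, 0.744, -0.0]
force: [-0.3, -0.3, -3.3]
opening: 0.028
finger_force: 25.0
shift cm [-0.14  0.18  4.5 ] turn [-0.01  0.    0.29] (alt [  -0.    -0.  -179.7] ) q7 -0.3 f [-0.3 -0.3 -3.3] open 0.028 t 8.2
```

```bash
python3 -m crank '[[-0.14,0.18,1,0,0,0.3,255],[0,0,1.5,0,0,0,255],[0,0,1.2,0,0,0,255],[0,0,0.5,0,0,0,255],[0,0,0,0,0,0,255]]'
python3 -m crank '[[0,0,0.1,0,0,0,255],[0,0,0.1,0,0,0,255],[0,0,0.05,0,0,0,255],[0,0,0,0,0,0,255]]'
python3 g.py .5588 .0635 .1065 5.8
```

```text
clock: 8.57
position: [0.5582, 0.0635, 0.108]
eef_rot: [-0.001, 0.67, 0.742, -0.001]
force: [-0.2, -0.1, -2.5]
opening: 0.0278
finger_force: 25.0
clock: 8.9
position: [0.5591, 0.0636, 0.1073]
eef_rot: [0.0, 0.671, 0.742, 0.0]
force: [0.9, -0.1, -3.2]
opening: 0.028
finger_force: 25.0
shift cm [-0.   -0.03  0.08] turn [ 0.03  0.   -0.02] (alt [  0.  -0. 180.] ) q7 -0.34 f [ 0.9 -0.1 -3.2] open 0.028 t 8.9
```

```bash
python3 -m crank '[[0,0,0.07,0,0,0,255],[0,0,0,0,0,0,255],[0,0,0,0,0,0,255]]'
python3 -m crank '[[0,0,0.05,0,0,0,255],[0,0,0,0,0,0,255],[0,0,0,0,0,0,255]]'
python3 -m crank '[[0,0,0.05,0,0,0,255],[0,0,0,0,0,0,255],[0,0,0,0,0,0,255]]'
```

```text
clock: 9.15
position: [0.559, 0.0635, 0.1064]
eef_rot: [0.0, 0.671, 0.742, 0.0]
force: [0.3, 1.4, -1.5]
opening: 0.0276
finger_force: 25.0
clock: 9.4
position: [0.559, 0.0636, 0.1063]
eef_rot: [0.0, 0.671, 0.742, 0.0]
force: [-4.6, -1.2, 8.4]
opening: 0.0279
finger_force: 25.0
clock: 9.65
position: [0.559, 0.0636, 0.1063]
eef_rot: [0.0, 0.671, 0.742, -0.0]
force: [-7.9, -2.3, 17.1]
opening: 0.0278
finger_force: 25.0
```

```bash
python3 -m crank '[[0,0,-0.09,0,0,0,255],[0,0,0,0,0,0,255],[0,0,0,0,0,0,100],[0,0,0,0,0,0,100],[0,0,0,0,0,0,100]]'
python3 -m crank '[[0,0,0,0,0,0,100],[0,0,0,0,0,0,100],[0,0,-0.5,0,0,0,100],[0,0,-1,0,0,0,100],[0,0,-2,0,0,0,100]]'
python3 -m crank '[[0,0,-3,0,0,0,60],[0,0,-3,0,0,0,60],[0,0,-2.5,0,0,0,60],[0,0,0,0,0,-6.2,60],[0,0,0,0,0,0,60]]'
python3 g.py .4926 -.1731 .2 12
```

```text
clock: 10.07
position: [0.5589, 0.0636, 0.1061]
eef_rot: [-0.0, 0.671, 0.742, 0.0]
force: [1.1, 0.5, -0.4]
opening: 0.0446
finger_force: 0.0
clock: 10.48
position: [0.558, 0.0635, 0.1408]
eef_rot: [-0.001, 0.67, 0.742, -0.001]
force: [-0.8, -0.5, 1.2]
opening: 0.0565
finger_force: 0.0
clock: 10.9
position: [0.5595, 0.0637, 0.2284]
eef_rot: [0.001, 0.627, 0.779, 0.001]
force: [0.7, -0.7, 0.0]
opening: 0.0717
finger_force: 0.0
shift cm [-21.71 -11.59   2.82] turn [0.17 0.04 0.29] (alt [-1.000e-01  3.000e-01 -1.797e+02] ) q7 -0.15 f [ 0.7 -0.7  0. ] open 0.0717 t 10.9
```

```bash
python3 -m crank '[[-2.4,-1.3,0,0,0,0.2,60],[-2.9,-1.5,0,0,0,0,60],[-2.9,-1.5,0,0,0,0,60],[-2.9,-1.5,0,0,0,0,60],[-2.9,-1.6,0,0,0,0,60]]'
python3 -m crank '[[-2.9,-1.6,0,0,0,0,60],[-2.9,-1.6,0,0,0,0,60],[-1.9,-1,1,0,0,0,60],[0,0,2,0,0,0,60],[0,0,0,0,0,0,60]]'
python3 -m crank '[[0,0,1,0,0,0,60],[0,0,0,0,0,0,60],[0,0,0,0,0,0,60]]'
python3 g.py .4926 -.1731 .1065 12
python3 - <<'E'
from h import *
carriers()
p,d=snapshot("scene");cv2.imwrite("pics/s3.png",cv2.resize(p[80:330,180:500],None,fx=2.4,fy=2.4))
E
```

```text
clock: 11.32
position: [0.5142, -0.0899, 0.2259]
eef_rot: [-0.0, 0.632, 0.775, -0.0]
force: [0.1, 0.4, 0.7]
opening: 0.0716
finger_force: 0.0
clock: 11.73
position: [0.4877, -0.1734, 0.1933]
eef_rot: [-0.002, 0.633, 0.774, -0.001]
force: [-0.0, 0.9, -0.6]
opening: 0.072
finger_force: 0.0
clock: 11.98
position: [0.4899, -0.1717, 0.1862]
eef_rot: [-0.0, 0.63, 0.776, 0.0]
force: [0.0, -0.1, 1.1]
opening: 0.0719
finger_force: 0.0
shift cm [-0.2   0.23  7.97] turn [-0.02 -0.03 -0.17] (alt [-1.000e-01  0.000e+00  1.798e+02] ) q7 0.32 f [ 0.  -0.1  1.1] open 0.0719 t 12.0
red grip [559.3  62.9] [28.3 14. ] 5.5 z 0.1159 | top [[559.5, 63.0], [104.3, 24.3], 5.4]
yellow not seen
green grip [ 492.6 -173. ] [27.9 13.4] 12.4 z 0.1162 | top [[492.9, -173.4], [103.1, 25.2], 12.5]
blue grip [ 497.8 -214.8] [27.7  6.2] 10.6 z 0.1164 | top [[500.7, -206.8], [84.2, 15.1], 11.0]
```

View pics/s3.png

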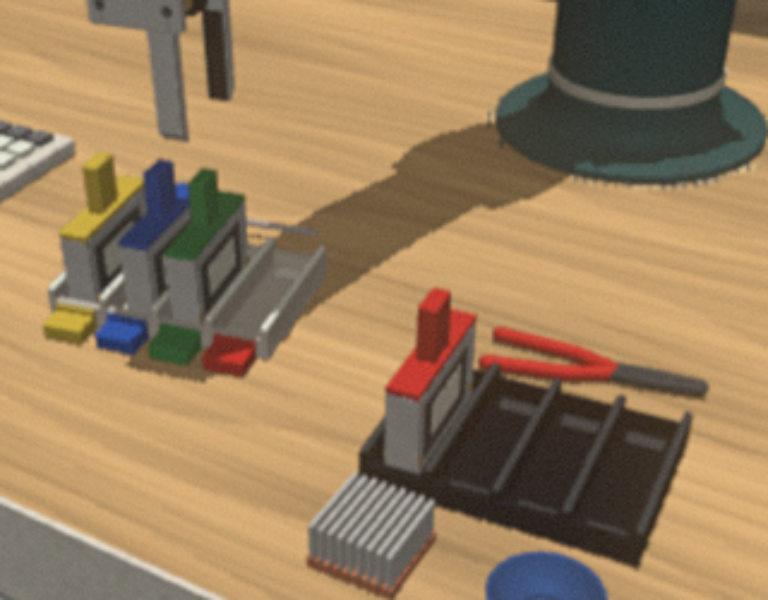

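Red stands upright in the rightmost black bay (crop ~ (430,390)), matching its planned pose. Now green.

```bash
python3 -m crank '[[-0.2,0.23,1,0,0,-0.1,60],[0,0,2,0,0,0,60],[0,0,2,0,0,0,60],[0,0,1.5,0,0,0,60],[0,0,1,0,0,0,60]]'
python3 -m crank '[[0,0,0.45,0,0,0,60],[0,0,0,0,0,0,60],[0,0,0,0,0,0,60],[0,0,0,0,0,0,60]]'
python3 g.py .4926 -.1731 .1065 12
```

```text
clock: 12.5
position: [0.492, -0.1738, 0.1094]
eef_rot: [-0.001, 0.63, 0.777, -0.0]
force: [-0.7, -0.4, -0.5]
opening: 0.0716
finger_force: 0.0
clock: 12.83
position: [0.4929, -0.1742, 0.1074]
eef_rot: [0.001, 0.63, 0.777, 0.0]
force: [-0.5, 0.8, -0.0]
opening: 0.0723
finger_force: 0.0
shift cm [ 0.11 -0.01  0.09] turn [ 0.05  0.04 -0.11] (alt [ 1.000e-01 -1.000e-01  1.799e+02] ) q7 0.26 f [-0.5  0.8 -0. ] open 0.0723 t 12.8
```

```bash
python3 -m crank '[[0.1,0,0.1,0,0,-0.1,60],[0,0,0,0,0,0,255],[0,0,0,0,0,0,255],[0,0,0,0,0,0,255],[0,0,0,0,0,0,255]]'
python3 -m crank '[[0,0,0,0,0,0,255],[0,0,0,0,0,0,255],[0,0,0,0,0,0,255],[0,0,0,0,0,0,255],[0,0,0,0,0,0,255]]'
python3 -m crank '[[0,0,-0.5,0,0,0,255],[0,0,-1.5,0,0,0,255],[0,0,-2,0,0,0,255],[0,0,-2.5,0,0,0,255],[0,0,-2.5,0,0,0,255]]'
python3 -m crank '[[0,0,-2.5,0,0,0,255],[0,0,-2,0,0,0,255],[0,0,-1,0,0,0,255],[0,0,0,0,0,6.2,255],[0,0,0,0,0,0,255]]'
python3 g.py .5541 .1092 .1065 5.8
```

```text
clock: 13.25
position: [0.4922, -0.1732, 0.1058]
eef_rot: [0.0, 0.629, 0.777, 0.0]
force: [-0.9, 0.3, 0.9]
opening: 0.0487
finger_force: 0.0
clock: 13.67
position: [0.4922, -0.1731, 0.1056]
eef_rot: [-0.0, 0.629, 0.777, 0.0]
force: [0.3, 0.5, -1.6]
opening: 0.028
finger_force: 25.0
clock: 14.08
position: [0.4918, -0.1728, 0.1967]
eef_rot: [-0.001, 0.629, 0.777, -0.0]
force: [0.5, -0.1, -1.2]
opening: 0.0278
finger_force: 25.0
clock: 14.5
position: [0.4921, -0.1732, 0.2509]
eef_rot: [0.0, 0.673, 0.74, 0.0]
force: [-0.1, 0.2, -2.8]
opening: 0.0274
finger_force: 25.0
shift cm [27.52  8.85 14.43] turn [ 0.02  0.02 -0.34] (alt [  0.   -0.  179.7] ) q7 0.26 f [-0.1  0.2 -2.8] open 0.0274 t 14.5
```

```bash
python3 -m crank '[[1.2,0.4,0,0,0,-0.1,255],[2.4,0.8,0,0,0,0,255],[3,1,0,0,0,0,255],[3.2,1,0,0,0,0,255],[3.2,1,0,0,0,0,255]]'
python3 -m crank '[[3.2,1,0,0,0,0,255],[3.2,1,0,0,0,0,255],[3.2,1,0,0,0,0,255],[2.8,1,0,0,0,0,255],[1.5,0.5,0,0,0,0,255]]'
python3 -m crank '[[0.6,0.2,1,0,0,0,255],[0,0,2,0,0,0,255],[0,0,2.5,0,0,0,255],[0,0,2.5,0,0,0,255],[0,0,1.5,0,0,0,255]]'
python3 -m crank '[[0,0,0.5,0,0,0,255],[0,0,0,0,0,0,255],[0,0,0,0,0,0,255]]'
python3 g.py .5541 .1092 .1056 5.8
```

```text
clock: 14.92
position: [0.5203, -0.0375, 0.25]
eef_rot: [-0.001, 0.669, 0.744, -0.0]
force: [0.4, 0.1, -2.1]
opening: 0.0277
finger_force: 25.0
clock: 15.33
position: [0.5507, 0.108, 0.25]
eef_rot: [-0.001, 0.667, 0.745, 0.0]
force: [-0.0, 0.2, -1.8]
opening: 0.0281
finger_force: 25.0
clock: 15.75
position: [0.5509, 0.1089, 0.1521]
eef_rot: [-0.001, 0.669, 0.743, -0.001]
force: [-0.8, -0.2, -3.2]
opening: 0.0276
finger_force: 25.0
clock: 16.0
position: [0.5526, 0.1096, 0.1509]
eef_rot: [-0.0, 0.67, 0.743, 0.0]
force: [-1.0, 1.4, -1.1]
opening: 0.0283
finger_force: 25.0
shift cm [-0.05  0.15  4.53] turn [-0.01 -0.01  0.13] (alt [   0.    -0.  -179.9] ) q7 -0.41 f [-1.   1.4 -1.1] open 0.0283 t 16.0
```

```bash
python3 -m crank '[[-0.05,0.15,1,0,0,0.1,255],[0,0,1.5,0,0,0,255],[0,0,1.2,0,0,0,255],[0,0,0.5,0,0,0,255],[0,0,0.1,0,0,0,255]]'
python3 -m crank '[[0,0,0.1,0,0,0,255],[0,0,0.05,0,0,0,255],[0,0,0,0,0,0,255],[0,0,0,0,0,0,255]]'
python3 -m crank '[[0,0,0.07,0,0,0,255],[0,0,0,0,0,0,255],[0,0,0,0,0,0,255]]'
python3 g.py .5541 .1092 .1056 5.8
```

```text
clock: 16.42
position: [0.5537, 0.1091, 0.1067]
eef_rot: [-0.001, 0.67, 0.742, -0.0]
force: [0.0, -0.2, -2.1]
opening: 0.0275
finger_force: 25.0
clock: 16.75
position: [0.5543, 0.1093, 0.1066]
eef_rot: [0.0, 0.671, 0.742, 0.0]
force: [-1.1, -0.2, -2.5]
opening: 0.0276
finger_force: 25.0
clock: 17.0
position: [0.5542, 0.1092, 0.1056]
eef_rot: [0.0, 0.671, 0.742, 0.0]
force: [0.4, 0.0, -1.7]
opening: 0.0276
finger_force: 25.0
shift cm [ 0.   -0.01  0.  ] turn [ 0.02 -0.   -0.02] (alt [ -0.  -0. 180.] ) q7 -0.45 f [ 0.4  0.  -1.7] open 0.0276 t 17.0
```

```bash
python3 -m crank '[[0,0,0.03,0,0,0,255],[0,0,0,0,0,0,255],[0,0,0,0,0,0,255]]'
python3 -m crank '[[0,0,0,0,0,0,100],[0,0,0,0,0,0,100],[0,0,0,0,0,0,100],[0,0,0,0,0,0,100],[0,0,0,0,0,0,100]]'
python3 -m crank '[[0,0,-0.5,0,0,0,100],[0,0,-1,0,0,0,100],[0,0,-2,0,0,0,100],[0,0,-3,0,0,0,60],[0,0,-3,0,0,0,60]]'
python3 -m crank '[[0,0,-2.5,0,0,0,60],[0,0,0,0,0,-3.7,60],[0,0,0,0,0,0,60]]'
python3 g.py .4976 -.2125 .2 9.5
```

```text
clock: 17.25
position: [0.5543, 0.1092, 0.1055]
eef_rot: [0.0, 0.671, 0.742, 0.0]
force: [-1.2, -0.6, 5.8]
opening: 0.0278
finger_force: 25.0
clock: 17.67
position: [0.554, 0.1092, 0.1051]
eef_rot: [-0.0, 0.671, 0.742, -0.0]
force: [-0.3, 0.4, 0.3]
opening: 0.0562
finger_force: 0.0
clock: 18.08
position: [0.5537, 0.1094, 0.2018]
eef_rot: [-0.0, 0.67, 0.742, -0.0]
force: [-0.2, 0.8, 0.9]
opening: 0.0671
finger_force: 0.0
clock: 18.33
position: [0.5547, 0.1094, 0.2273]
eef_rot: [0.001, 0.645, 0.764, 0.001]
force: [-0.0, 0.1, -0.1]
opening: 0.0721
finger_force: 0.0
shift cm [-30.77 -11.04   2.71] turn [0.17 0.02 0.17] (alt [  -0.     0.3 -179.8] ) q7 -0.29 f [-0.   0.1 -0.1] open 0.0721 t 18.3
```

```bash
python3 -m crank '[[-2,-0.7,0,0,0,0.2,60],[-3.2,-1.15,0,0,0,0,60],[-3.2,-1.15,0,0,0,0,60],[-3.2,-1.15,0,0,0,0,60],[-3.2,-1.15,0,0,0,0,60]]'
python3 -m crank '[[-3.2,-1.15,0,0,0,0,60],[-3.2,-1.15,0,0,0,0,60],[-3.2,-1.15,0,0,0,0,60],[-3.2,-1.15,0,0,0,0,60],[-2.2,-0.8,0,0,0,0,60]]'
python3 -m crank '[[-0.9,-0.3,1,0,0,0,60],[0,0,2,0,0,0,60],[0,0,1,0,0,0,60],[0,0,0,0,0,0,60],[0,0,0,0,0,0,60]]'
python3 g.py .4976 -.2125 .1065 9.5
python3 - <<'E'
from h import *
carriers()
E
```

```text
clock: 18.75
position: [0.5248, -0.0468, 0.2249]
eef_rot: [-0.0, 0.648, 0.762, -0.0]
force: [1.6, -0.0, -0.9]
opening: 0.0718
finger_force: 0.0
clock: 19.17
position: [0.4953, -0.2052, 0.2248]
eef_rot: [-0.0, 0.649, 0.761, -0.0]
force: [0.1, -0.2, -0.2]
opening: 0.072
finger_force: 0.0
clock: 19.58
position: [0.4951, -0.2104, 0.1848]
eef_rot: [-0.001, 0.647, 0.762, 0.0]
force: [0.1, -0.5, 1.3]
opening: 0.0719
finger_force: 0.0
shift cm [-0.26  0.22  7.83] turn [-0.05 -0.07 -0.16] (alt [-1.000e-01  1.000e-01  1.798e+02] ) q7 0.33 f [ 0.1 -0.5  1.3] open 0.0719 t 19.6
red grip [559.3  63. ] [28.3 14.1] 5.7 z 0.1159 | top [[559.6, 62.9], [104.7, 24.1], 5.4]
yellow grip [ 512.1 -264.9] [27.6  7. ] 12.4 z 0.1166 | top [[539.7, -75.2], [414.5, 96.4], 82.1]
green grip [554.6 108.6] [27.8 13.7] 6.2 z 0.1159 | top [[554.7, 108.7], [103.7, 24.2], 6.2]
blue grip [ 497.4 -212.2] [27.7 14.2] 9.5 z 0.1161 | top [[497.6, -212.7], [103.5, 24.8], 9.8]
```

```bash
python3 -m crank '[[-0.18,0.2,1,0,0,-0.1,60],[0,0,2,0,0,0,60],[0,0,2,0,0,0,60],[0,0,1.5,0,0,0,60],[0,0,1,0,0,0,60]]'
python3 -m crank '[[0,0,0.4,0,0,0,60],[0,0,0,0,0,0,60],[0,0,0,0,0,0,60],[0,0,0,0,0,0,60]]'
python3 g.py .4976 -.2125 .1065 9.5
```

```text
clock: 20.05
position: [0.4973, -0.2126, 0.1087]
eef_rot: [-0.0, 0.647, 0.763, -0.0]
force: [-0.2, -0.9, -0.0]
opening: 0.0721
finger_force: 0.0
clock: 20.38
position: [0.4979, -0.2131, 0.107]
eef_rot: [0.001, 0.647, 0.763, 0.0]
force: [-0.6, -1.2, -0.0]
opening: 0.0718
finger_force: 0.0
shift cm [ 0.06 -0.02  0.05] turn [ 0.06  0.04 -0.12] (alt [ 1.000e-01 -1.000e-01  1.799e+02] ) q7 0.27 f [-0.6 -1.2 -0. ] open 0.0718 t 20.4
```

```bash
python3 -m crank '[[0.06,0,0.05,0,0,-0.1,60],[0,0,0,0,0,0,255],[0,0,0,0,0,0,255],[0,0,0,0,0,0,255],[0,0,0,0,0,0,255]]'
python3 -m crank '[[0,0,0,0,0,0,255],[0,0,0,0,0,0,255],[0,0,0,0,0,0,255],[0,0,0,0,0,0,255],[0,0,0,0,0,0,255]]'
python3 -m crank '[[0,0,-0.5,0,0,0,255],[0,0,-1.5,0,0,0,255],[0,0,-2,0,0,0,255],[0,0,-2.5,0,0,0,255],[0,0,-2.5,0,0,0,255]]'
python3 -m crank '[[0,0,-2.5,0,0,0,255],[0,0,-2,0,0,0,255],[0,0,-1,0,0,0,255],[0,0,0,0,0,3.7,255],[0,0,0,0,0,0,255]]'
python3 g.py .5495 .1550 .1065 5.8
```

```text
clock: 20.8
position: [0.4973, -0.2124, 0.1057]
eef_rot: [0.0, 0.646, 0.763, 0.0]
force: [-1.2, 0.8, 0.7]
opening: 0.0484
finger_force: 0.0
clock: 21.22
position: [0.4973, -0.2124, 0.1056]
eef_rot: [-0.0, 0.646, 0.763, -0.0]
force: [0.9, -0.5, -0.7]
opening: 0.0278
finger_force: 25.0
clock: 21.63
position: [0.497, -0.2121, 0.1967]
eef_rot: [-0.0, 0.646, 0.763, -0.0]
force: [1.0, 0.1, -1.7]
opening: 0.0281
finger_force: 25.0
clock: 22.05
position: [0.4972, -0.2125, 0.2509]
eef_rot: [0.0, 0.672, 0.741, -0.0]
force: [-0.5, 0.1, -2.3]
opening: 0.0279
finger_force: 25.0
shift cm [36.07  8.78 14.43] turn [ 0.02  0.02 -0.21] (alt [  0.   -0.  179.8] ) q7 0.31 f [-0.5  0.1 -2.3] open 0.0279 t 22.1
```

```bash
python3 -m crank '[[1.2,0.3,0,0,0,-0.1,255],[2.4,0.6,0,0,0,0,255],[3.2,0.78,0,0,0,0,255],[3.2,0.78,0,0,0,0,255],[3.2,0.78,0,0,0,0,255]]'
python3 -m crank '[[3.2,0.78,0,0,0,0,255],[3.2,0.78,0,0,0,0,255],[3.2,0.78,0,0,0,0,255],[3.2,0.78,0,0,0,0,255],[3.2,0.78,0,0,0,0,255]]'
python3 -m crank '[[3.2,0.78,0,0,0,0,255],[2.4,0.6,0,0,0,0,255],[1.2,0.4,0,0,0,0,255],[0,0,1,0,0,0,255],[0,0,2,0,0,0,255]]'
python3 -m crank '[[0,0,2.5,0,0,0,255],[0,0,2.5,0,0,0,255],[0,0,2,0,0,0,255],[0,0,0,0,0,0,255],[0,0,0,0,0,0,255]]'
python3 g.py .5495 .1550 .1056 5.8
```

```text
clock: 22.47
position: [0.5155, -0.0754, 0.2499]
eef_rot: [-0.001, 0.669, 0.743, -0.0]
force: [0.7, 0.2, -1.4]
opening: 0.0278
finger_force: 25.0
clock: 22.88
position: [0.5377, 0.0878, 0.25]
eef_rot: [-0.001, 0.669, 0.743, -0.0]
force: [0.3, 0.1, -0.9]
opening: 0.0277
finger_force: 25.0
clock: 23.3
position: [0.5495, 0.1558, 0.221]
eef_rot: [0.0, 0.669, 0.743, 0.001]
force: [1.0, -0.0, -1.3]
opening: 0.028
finger_force: 25.0
clock: 23.72
position: [0.5485, 0.1541, 0.1499]
eef_rot: [-0.001, 0.67, 0.743, -0.001]
force: [1.0, 0.9, -0.9]
opening: 0.028
finger_force: 25.0
shift cm [0.08 0.12 4.43] turn [-0.14  0.01  0.09] (alt [  -0.    -0.2 -179.9] ) q7 -0.51 f [ 1.   0.9 -0.9] open 0.028 t 23.7
```

```bash
python3 -m crank '[[0.03,0.08,1,0,0,0.1,255],[0,0,1.5,0,0,0,255],[0,0,1.2,0,0,0,255],[0,0,0.4,0,0,0,255],[0,0,0.1,0,0,0,255]]'
python3 -m crank '[[0,0,0.1,0,0,0,255],[0,0,0.05,0,0,0,255],[0,0,0,0,0,0,255],[0,0,0,0,0,0,255]]'
python3 g.py .5495 .1550 .1056 5.8
```

```text
clock: 24.13
position: [0.5497, 0.1551, 0.1081]
eef_rot: [-0.0, 0.671, 0.742, -0.0]
force: [-0.3, 0.5, -2.0]
opening: 0.028
finger_force: 25.0
clock: 24.47
position: [0.5501, 0.1553, 0.1076]
eef_rot: [0.0, 0.671, 0.742, 0.0]
force: [-0.6, -0.2, -1.4]
opening: 0.0277
finger_force: 25.0
shift cm [-0.02 -0.06  0.2 ] turn [ 0.03 -0.   -0.02] (alt [-0.0e+00 -1.0e-01  1.8e+02] ) q7 -0.55 f [-0.6 -0.2 -1.4] open 0.0277 t 24.5
```

```bash
python3 -m crank '[[0,0,0.08,0,0,0,255],[0,0,0.06,0,0,0,255],[0,0,0,0,0,0,255],[0,0,0,0,0,0,255]]'
python3 -m crank '[[0,0,0.05,0,0,0,255],[0,0,0,0,0,0,255],[0,0,0,0,0,0,255]]'
```

```text
clock: 24.8
position: [0.5499, 0.1552, 0.1057]
eef_rot: [-0.0, 0.671, 0.742, -0.0]
force: [-0.7, 0.5, -1.1]
opening: 0.0279
finger_force: 25.0
clock: 25.05
position: [0.55, 0.1553, 0.1056]
eef_rot: [0.0, 0.671, 0.742, 0.0]
force: [-2.6, -1.2, 5.8]
opening: 0.0278
finger_force: 25.0
```

```bash
python3 -m crank '[[0,0,0,0,0,0,100],[0,0,0,0,0,0,100],[0,0,0,0,0,0,100],[0,0,0,0,0,0,100],[0,0,0,0,0,0,100]]'
python3 -m crank '[[0,0,-0.5,0,0,0,100],[0,0,-1,0,0,0,100],[0,0,-2,0,0,0,100],[0,0,-3,0,0,0,60],[0,0,-3,0,0,0,60]]'
python3 -m crank '[[0,0,-2.5,0,0,0,60],[0,0,0,0,0,-4.9,60],[0,0,0,0,0,0,60]]'
python3 g.py .5114 -.2617 .2 10.8
```

```text
clock: 25.47
position: [0.5499, 0.1552, 0.1052]
eef_rot: [-0.0, 0.671, 0.742, 0.0]
force: [0.4, -0.3, 0.3]
opening: 0.0559
finger_force: 0.0
clock: 25.88
position: [0.5495, 0.1554, 0.2019]
eef_rot: [-0.0, 0.67, 0.742, -0.0]
force: [0.8, 0.0, 0.2]
opening: 0.0673
finger_force: 0.0
clock: 26.13
position: [0.5505, 0.1555, 0.2275]
eef_rot: [0.001, 0.637, 0.771, 0.001]
force: [0.3, -0.3, -0.7]
opening: 0.0722
finger_force: 0.0
shift cm [-40.22 -11.76   2.72] turn [0.18 0.01 0.13] (alt [  -0.     0.3 -179.9] ) q7 -0.38 f [ 0.3 -0.3 -0.7] open 0.0722 t 26.1
```

```bash
python3 -m crank '[[-2,-0.6,0,0,0,0.1,60],[-3.2,-0.94,0,0,0,0,60],[-3.2,-0.94,0,0,0,0,60],[-3.2,-0.94,0,0,0,0,60],[-3.2,-0.94,0,0,0,0,60]]'
python3 -m crank '[[-3.2,-0.94,0,0,0,0,60],[-3.2,-0.94,0,0,0,0,60],[-3.2,-0.94,0,0,0,0,60],[-3.2,-0.94,0,0,0,0,60],[-3.2,-0.94,0,0,0,0,60]]'
python3 -m crank '[[-3.2,-0.94,0,0,0,0,60],[-3.2,-0.94,0,0,0,0,60],[-2,-0.6,0,0,0,0,60],[-1.1,-0.2,1,0,0,0,60],[0,0,2,0,0,0,60]]'
python3 -m crank '[[0,0,1,0,0,0,60],[0,0,0,0,0,0,60],[0,0,0,0,0,0,60],[0,0,0,0,0,0,60]]'
python3 - <<'E'
from h import *
carriers()
E
python3 g.py .5114 -.2617 .1065 10.8
```

```text
clock: 26.55
position: [0.5335, 0.0003, 0.225]
eef_rot: [-0.0, 0.64, 0.769, -0.0]
force: [0.3, -0.3, -0.9]
opening: 0.072
finger_force: 0.0
clock: 26.97
position: [0.5166, -0.1657, 0.2251]
eef_rot: [-0.0, 0.64, 0.769, -0.0]
force: [0.5, 1.0, 0.0]
opening: 0.0718
finger_force: 0.0
clock: 27.38
position: [0.5087, -0.2652, 0.1956]
eef_rot: [0.001, 0.641, 0.768, 0.0]
force: [0.6, 0.1, 0.0]
opening: 0.0718
finger_force: 0.0
clock: 27.72
position: [0.5091, -0.2617, 0.1858]
eef_rot: [0.0, 0.639, 0.77, 0.0]
force: [-0.4, 0.7, 0.0]
opening: 0.0718
finger_force: 0.0
red grip [559.2  63.1] [27.7 14.1] 5.5 z 0.116 | top [[559.5, 62.9], [104.7, 24.3], 5.2]
yellow grip [ 511.7 -261.7] [28.  15.1] 12.2 z 0.1161 | top [[555.5, -84.2], [429.6, 103.2], 76.2]
green grip [554.6 108.7] [28.  13.9] 6.7 z 0.1159 | top [[554.4, 108.6], [103.4, 24.1], 5.8]
blue grip [550.5 154.8] [28.4 13.7] 6.2 z 0.1158 | top [[550.3, 154.7], [103.6, 24.1], 6.0]
shift cm [-0.02  0.22  7.95] turn [ 0.04  0.03 -0.17] (alt [ 0.000e+00 -1.000e-01  1.798e+02] ) q7 0.41 f [-0.6 -0.5  0.4] open 0.0721 t 27.8
```

```bash
python3 -m crank '[[-0.02,0.22,1,0,0,-0.1,60],[0,0,2,0,0,0,60],[0,0,2,0,0,0,60],[0,0,1.5,0,0,0,60],[0,0,1,0,0,0,60]]'
python3 -m crank '[[0,0,0.4,0,0,0,60],[0,0,0,0,0,0,60],[0,0,0,0,0,0,60],[0,0,0,0,0,0,60]]'
python3 g.py .5115 -.2617 .1065 10.8
```

```text
clock: 28.18
position: [0.5104, -0.2618, 0.1085]
eef_rot: [-0.001, 0.638, 0.77, -0.0]
force: [-0.1, -0.2, 0.3]
opening: 0.0716
finger_force: 0.0
clock: 28.52
position: [0.5113, -0.2624, 0.1071]
eef_rot: [0.001, 0.638, 0.77, 0.0]
force: [0.0, 0.3, 0.9]
opening: 0.0719
finger_force: 0.0
shift cm [0.07 0.04 0.06] turn [ 0.06  0.05 -0.11] (alt [ 1.000e-01 -1.000e-01  1.799e+02] ) q7 0.35 f [0.  0.3 0.9] open 0.0719 t 28.5
```

```bash
python3 -m crank '[[0.07,0.04,0.05,0,0,-0.1,60],[0,0,0,0,0,0,255],[0,0,0,0,0,0,255],[0,0,0,0,0,0,255],[0,0,0,0,0,0,255]]'
python3 -m crank '[[0,0,0,0,0,0,255],[0,0,0,0,0,0,255],[0,0,0,0,0,0,255],[0,0,0,0,0,0,255],[0,0,0,0,0,0,255]]'
python3 -m crank '[[0,0,-0.5,0,0,0,255],[0,0,-1.5,0,0,0,255],[0,0,-2,0,0,0,255],[0,0,-2.5,0,0,0,255],[0,0,-2.5,0,0,0,255]]'
python3 -m crank '[[0,0,-2.5,0,0,0,255],[0,0,-2,0,0,0,255],[0,0,-1,0,0,0,255],[0,0,0,0,0,5,255],[0,0,0,0,0,0,255]]'
python3 g.py .5448 .2008 .1065 5.8
```

```text
clock: 28.93
position: [0.511, -0.2616, 0.1059]
eef_rot: [0.0, 0.638, 0.77, -0.0]
force: [0.1, 0.2, 0.1]
opening: 0.0485
finger_force: 0.0
clock: 29.35
position: [0.511, -0.2615, 0.1057]
eef_rot: [-0.0, 0.638, 0.77, 0.0]
force: [-0.4, 0.1, -0.9]
opening: 0.0281
finger_force: 25.0
clock: 29.77
position: [0.5107, -0.2612, 0.1967]
eef_rot: [-0.001, 0.637, 0.771, -0.0]
force: [-0.4, -0.3, -1.4]
opening: 0.0279
finger_force: 25.0
clock: 30.18
position: [0.511, -0.2616, 0.251]
eef_rot: [0.0, 0.672, 0.74, -0.0]
force: [0.1, -0.1, -1.7]
opening: 0.028
finger_force: 25.0
shift cm [45.7   7.81 14.43] turn [ 0.02  0.02 -0.27] (alt [  0.   -0.  179.7] ) q7 0.35 f [ 0.1 -0.1 -1.7] open 0.028 t 30.2
```

```bash
python3 -m crank '[[1.2,0.2,0,0,0,-0.1,255],[2.4,0.4,0,0,0,0,255],[3.2,0.55,0,0,0,0,255],[3.2,0.55,0,0,0,0,255],[3.2,0.55,0,0,0,0,255]]'
python3 -m crank '[[3.2,0.55,0,0,0,0,255],[3.2,0.55,0,0,0,0,255],[3.2,0.55,0,0,0,0,255],[3.2,0.55,0,0,0,0,255],[3.2,0.55,0,0,0,0,255]]'
python3 -m crank '[[3.2,0.55,0,0,0,0,255],[3.2,0.55,0,0,0,0,255],[3.2,0.55,0,0,0,0,255],[3.2,0.55,0,0,0,0,255],[2.4,0.4,0,0,0,0,255]]'
python3 -m crank '[[1.2,0.4,0,0,0,0,255],[0,0,1,0,0,0,255],[0,0,2,0,0,0,255],[0,0,2.5,0,0,0,255],[0,0,2.5,0,0,0,255]]'
python3 -m crank '[[0,0,2,0,0,0,255],[0,0,0,0,0,0,255],[0,0,0,0,0,0,255],[0,0,0,0,0,0,255]]'
python3 g.py .5448 .2008 .1057 5.8
```

```text
clock: 30.6
position: [0.5193, -0.1256, 0.2499]
eef_rot: [-0.001, 0.669, 0.743, -0.0]
force: [1.9, 0.7, -1.7]
opening: 0.0278
finger_force: 25.0
clock: 31.02
position: [0.5299, 0.0364, 0.2501]
eef_rot: [-0.0, 0.669, 0.744, -0.0]
force: [1.3, 0.6, -2.0]
opening: 0.0279
finger_force: 25.0
clock: 31.43
position: [0.5398, 0.1914, 0.2501]
eef_rot: [-0.001, 0.668, 0.744, -0.0]
force: [-0.1, 0.2, -1.5]
opening: 0.0272
finger_force: 25.0
clock: 31.85
position: [0.5435, 0.1993, 0.1691]
eef_rot: [0.0, 0.669, 0.743, -0.0]
force: [-0.7, -0.0, -2.5]
opening: 0.0279
finger_force: 25.0
clock: 32.18
position: [0.5442, 0.2002, 0.1517]
eef_rot: [0.0, 0.67, 0.743, 0.0]
force: [0.7, 0.0, -1.7]
opening: 0.0279
finger_force: 25.0
shift cm [0.05 0.06 4.6 ] turn [ 0.04 -0.01  0.1 ] (alt [ 0.000e+00  1.000e-01 -1.799e+02] ) q7 -0.61 f [ 0.7  0.  -1.7] open 0.0279 t 32.2
```

```bash
python3 -m crank '[[0.05,0.05,1,0,0,0.1,255],[0,0,1.5,0,0,0,255],[0,0,1.3,0,0,0,255],[0,0,0.4,0,0,0,255],[0,0,0.1,0,0,0,255]]'
python3 -m crank '[[0,0,0.1,0,0,0,255],[0,0,0.05,0,0,0,255],[0,0,0,0,0,0,255],[0,0,0,0,0,0,255]]'
python3 -m crank '[[0,0,0.08,0,0,0,255],[0,0,0,0,0,0,255],[0,0,0,0,0,0,255]]'
python3 g.py .5448 .2008 .1057 5.8
```

```text
clock: 32.6
position: [0.5439, 0.2007, 0.1069]
eef_rot: [-0.0, 0.67, 0.742, -0.001]
force: [1.4, 0.1, -1.8]
opening: 0.0276
finger_force: 25.0
clock: 32.93
position: [0.5446, 0.2009, 0.1067]
eef_rot: [0.0, 0.671, 0.742, 0.0]
force: [-0.1, 0.5, -2.4]
opening: 0.0284
finger_force: 25.0
clock: 33.18
position: [0.5445, 0.2009, 0.1057]
eef_rot: [0.0, 0.671, 0.742, 0.0]
force: [0.5, -0.1, 0.5]
opening: 0.0284
finger_force: 25.0
shift cm [-0.02  0.03 -0.  ] turn [ 0.03 -0.01 -0.02] (alt [ -0.  -0. 180.] ) q7 -0.65 f [ 0.5 -0.1  0.5] open 0.0284 t 33.2
```

Contact; release, lift, move aside and look.

```bash
python3 -m crank '[[0,0,0,0,0,0,100],[0,0,0,0,0,0,100],[0,0,0,0,0,0,100],[0,0,0,0,0,0,100],[0,0,0,0,0,0,100]]'
python3 -m crank '[[0,0,-0.5,0,0,0,100],[0,0,-1,0,0,0,100],[0,0,-2,0,0,0,100],[0,0,-3,0,0,0,60],[0,0,-3,0,0,0,60]]'
python3 -m crank '[[0,0,-3,0,0,0,60],[-3,-0.5,-1,0,0,0,60],[-3,-0.5,0,0,0,0,60],[-3,-0.5,0,0,0,0,60],[-3,-0.5,0,0,0,0,60]]'
python3 -m crank '[[-3,-0.5,0,0,0,0,60],[-3,-0.5,0,0,0,0,60],[-3,-0.5,0,0,0,0,60],[-3,-0.5,0,0,0,0,60],[-3,-0.5,0,0,0,0,60]]'
python3 -m crank '[[-2,0,0,0,0,0,60],[0,0,0,0,0,0,60],[0,0,0,0,0,0,60],[0,0,0,0,0,0,60]]'
python3 - <<'E'
from h import *
carriers()
p,d=snapshot("scene");cv2.imwrite("pics/s4.png",cv2.resize(p[80:330,180:500],None,fx=2.4,fy=2.4))
E
```

```text
clock: 33.6
position: [0.5443, 0.2008, 0.1054]
eef_rot: [-0.0, 0.671, 0.742, -0.0]
force: [-1.0, -0.7, 0.5]
opening: 0.0559
finger_force: 0.0
clock: 34.02
position: [0.5439, 0.201, 0.2021]
eef_rot: [-0.0, 0.67, 0.742, -0.0]
force: [0.3, 0.5, 1.2]
opening: 0.0672
finger_force: 0.0
clock: 34.43
position: [0.5363, 0.0783, 0.2417]
eef_rot: [0.0, 0.67, 0.742, 0.0]
force: [0.9, 0.1, -0.3]
opening: 0.0717
finger_force: 0.0
clock: 34.85
position: [0.5265, -0.0736, 0.2415]
eef_rot: [0.0, 0.67, 0.742, 0.0]
force: [0.3, 0.3, -0.6]
opening: 0.0718
finger_force: 0.0
clock: 35.18
position: [0.5289, -0.0912, 0.2411]
eef_rot: [0.0, 0.67, 0.742, 0.0]
force: [0.2, 0.1, 0.4]
opening: 0.0718
finger_force: 0.0
red grip [559.3  63. ] [28.2 14.1] 6.3 z 0.116 | top [[559.5, 62.9], [104.7, 24.1], 5.4]
yellow grip [545.1 199. ] [28.6 14.5] 6.3 z 0.1157 | top [[550.9, 142.3], [104.4, 139.0], 6.0]
green grip [554.6 108.7] [27.9 13.7] 6.8 z 0.1159 | top [[554.6, 108.7], [103.2, 24.0], 5.9]
blue grip [550.4 155. ] [28. 14.] 5.1 z 0.1157 | top [[550.2, 154.7], [103.6, 24.0], 5.7]
```

View pics/s4.png

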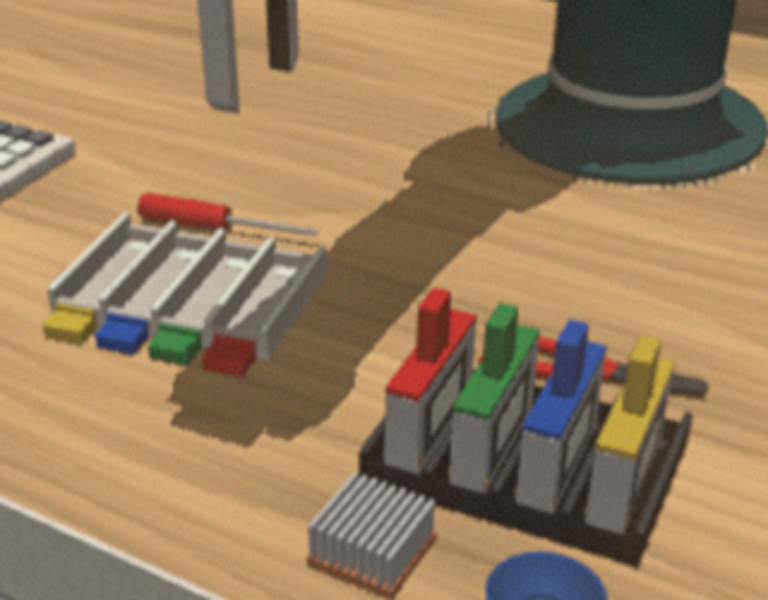

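All four stand upright in the black rack in reversed order: red at crop (430,390), green (500,400), blue (565,420) and yellow (635,440). The gripper is clear.

```bash
python3 -c "
from workcell import *
print(job_done())"
```

```text
the job is handed in; nothing more can be done
None
```

I moved all four carriers to the black rack in reverse order (left to right: yellow, blue, green, red). They stand upright and released in their bays, and I handed the job in after about 35 s of robot time.

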